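Set a copper blank out over the end of the filing rest

TASK

Get the copper blank ready for filing its inked end: push it up flat against the metal fence of the wooden filing rest and along the ledge until its blue-inked end sticks out past the open end of the rest, with the line where the blue begins level with the edge of the wood to within about 5 mm. Only push it: keep it flat on the ledge, never lifting or tipping it, leave the dish, punch, file and jar where they stand, and take the hand away when done.

Things in the scene. Friction and masses are not known exactly. Their poses are not given: they have to be found in the camera images.
- rest: Fixed dark hardwood filing rest, 115 mm in x, 240 mm in y, its flat top (the ledge) 40 mm above the bench; turned up to 0.4 rad. Origin: centre of its underside. An aluminium fence, 15 mm thick, 14 mm above the ledge, runs along its whole +x side (away from the robot), face at x = +42.5 mm. Both ends are bare; the open end meant is at y = +120 mm (robot's left), where the blank's blue end points.
- ledge_end (a point): Point on the top edge of the rest's open (+y) end, midway across the 100 mm wide ledge, at ledge height (40 mm). Axes as the rest.
- fence_mid (a point): Point at the foot of the fence's face, half-way along the fence, at ledge height. Axes as the rest.
- blank_centre (a point): Centre (half-way up) of the loose copper blank, a plate 60 mm (x) by 100 mm (y) by 5 mm, 0.2 to 0.35 kg, flat on the ledge; the last 25 mm at its +y end are blue. It starts wholly on the ledge, its middle 12 to 26 mm off its place at the fence, turned up to 0.12 rad from the rest's axes. A push of about 1 to 4 N slides it. Its +x long side belongs on the fence.
- ink_line (a point): Middle of the line across the blank where the blue begins, on its top face: 25 mm from the blue end edge, 75 mm from the plain tail edge. Axes as the blank.
- tail_corner (a point): Fence-side (+x) corner of the blank at its plain tail (-y) end, half-way up the thickness.
- ink_corner (a point): Fence-side (+x) corner of the blank at its blue (+y) end, half-way up the thickness.
- dish: Loose copper dish of rivets, 90 mm across, 28 mm high, standing beyond the fence. Origin: centre of its underside. Leave alone.
- punch: Loose upright steel punch, 26 mm across, 72 mm high, standing on the bench 80 mm or more beyond the rest's open end. Origin: centre of its underside. Leave alone.
- file: Loose hand file with red handle, 215 mm long, 22 mm wide and high, lying on the bench beyond the fence roughly along the rest's y. Origin: underside, within 5 mm of the middle of its length; handle towards its -y. Leave alone.
- jar: Loose small amber jar with black cap, 44 mm across, 50 mm high, standing on the bench on the robot's side of the rest. Origin: centre of its underside. Leave alone.
Mind the look-alikes: they are no part of the job. Of the things shaped like the part that bears blank_centre, the copper one is meant.

How it is judged:
At the end, for the whole second after the job is handed in: The blank lies flat and still on the ledge, both fence-side corners within 4 mm of the fence's face, and the ink line is level with the edge of the rest's open end to within 7 mm (so the blue end overhangs by 18 to 32 mm) (y of ink_line in the frame of rest between 0.113 and 0.127 m and x of each of tail_corner, ink_corner in the frame of rest above 0.0385 m and z of blank_centre in the frame of rest between 0.04 and 0.045 m and angle between blank_centre's own z axis and vertical below 0.05 rad and linear speed of blank below 0.01 m/s); the robot touches nothing.
It fails at once if the blank is lifted off the ledge or falls from it (height (world z) of blank_centre above 0.0485 m or height (world z) of blank_centre below 0.036 m).
It fails at once if the blank is tipped (angle between blank_centre's own z axis and vertical above 0.12 rad).
It fails at once if the dish, punch, file or jar is shifted by more than 15 mm (distance of any of dish, punch, file, jar from where it was at the start of the episode above 0.015 m).
It also fails if it takes over 64 s, if anything falls off the work surface, if the arm or the gripper's body presses on something with over 40 N, if the wrist force passes 120 N, or if a joint passes its speed limit or range.

ROBOT

A 6-joint arm with a two-finger parallel gripper is mounted at the origin on the work surface. World frame = base frame: x ahead of the robot, y to its left, z up, the work surface at z = 0. Lengths are in m, angles in rad, forces in N, time in s.
With the tool pointing down it reaches from about 0.275 to 0.75 m from the base axis. Payload 10.2 kg.
Tool frame: the origin (TCP) lies midway between the tips of the shut fingers; the grasp point (between the pads) lies 19 mm behind it; z points along the fingers, x is the direction in which the jaws open and shut, and the axes are right-handed (so a half turn about z gives the same grasp; the last joint's range is limited). The gripper opens to 85 mm and grips with 20 to 120 N. Pads are 22 mm wide; open, the fingers measure 114 mm over their backs; the gripper's body (76 mm by 85 mm) begins 54 mm behind the grasp point. The pads swing forward as they close: fully open they stand 13 mm farther back than shut.
Start: joints at [-1.539, 0.313, 1.498, -0, 1.331, -0.223], TCP at [0.132, -0.508, 0.231] pointing down, gripper open.
Joint ranges: [-2.94, 2.94], [-0.97, 2.17], [0.19, 2.56], [-1.23, 4.37], [0.02, 3.11], [-2.88, 2.88]. Speed limits (rad/s): [2.39, 2.39, 3.01, 3.14, 3.14, 3.14].

INTERFACE

Orientations are given as a unit quaternion [w, x, y, z].
In Python, from workcell import r gives the robot as it stands.
- The arm moves only by the tool move_arm, never from a script. Its argument "targets" is a list of rows, each an object with "claw": the closure, from 0 (fully open) to 1 (shut); "dp": the shift along the tool's x, y, z in mm, a list of three; "twist": the turn about the tool's z in rad. In form: [{"claw": claw, "dp": [tx, ty, tz], "twist": twist}, ...]. A call has 1 to 10 rows; each row shifts and turns the commanded pose from where the row before left it, along the tool's axes as they then stand; what a row does not reach is not made up. A row lasts 1/8 s, in which the tool goes at most 62.5 mm and 10.7 degrees, less where a joint would pass 70% of its speed; a pose out of reach is approached as far as the arm can. A call is refused whole if a number of a shift passes 62.5 or a number of a turn 0.188, either way. A call with a gripper value outside its range is refused whole. The fingers move at their own pace and stop on an object; the grip force is fixed at half the most. Time passes only in rows, so rows that do not move let the fingers close. It gives the time, the measured TCP pose, the force and the opening at its end, in the units of the state.
- r.observe(): the state, without advancing time (a new reading comes with each control period).
- r.camera(name): name is "scene" or "top" or "wrist"; returns a dict with "img" (420x560x3 uint8, red, green, blue), "depth" (420x560 float32, m along the optical axis (not along the pixel's ray), 0 where there is no reading), "fx", "fy", "cx", "cy" (pixels), "world_to_cam" (4x4, takes a point from world to camera coordinates). Camera axes: x right, y up, looking along -z (the intrinsics and any distortion apply to the point x, -y, -z); pixel columns grow to the right and rows downward; lengths in m; the calibration is good to about 2 mm. A picture is of the moment at which its call begins.
- r.finish_job(): hands the job in, once; it reports no verdict.
The state is a dict: "t": time; "joint_positions": joint angles; "joint_vel": joint speeds; "effort": joint torques, N m; "ee_pos": TCP position; "tool_rot": TCP orientation; "force": force on the tool from outside, world axes, zero at the start; "wrist_torque": the same for the moment, N m; "width": finger opening in m.
Only numpy, scipy, OpenCV 4.12 (cv2) and the standard library are available. Lean on these libraries where they do the work, as an engineer would, in place of code of your own. Each camera call takes 0.05 s, during which the arm holds its last target.

## Working session

There is one attempt and no reset: what is moved stays moved. The work goes in short steps, Python scripts to look and compute and a tool call to move; the robot and the scene stay as the last step left them, time stands still between calls to the robot, and variables do not carry over. Pictures are saved under pics/ and viewed, and the job is handed in when it is done.

Besides the shell and the picture viewer there is one more tool, called by a JSON object that holds its "op" and its "data", one argument or row to a line. move_arm: Moves the arm, as the interface text tells. Its arguments: {"type":"object","properties":{"targets":{"type":"array","items":{"type":"object","properties":{"claw":{"type":"number"},"dp":{"type":"array","items":{"type":"number"}},"twist":{"type":"number"}}}}},"required":["targets"]}

```bash
mkdir -p pics; ls
python3 - <<'E'
from workcell import r
import cv2,pickle
for n in ['scene','top','wrist']:
    c=r.camera(n); cv2.imwrite(f'pics/{n}0.png',c['img'][:,:,::-1]); pickle.dump(c,open(f'{n}0.pkl','wb'))
    print(n,c['fx'],c['fy'],c['cx'],c['cy'],c['world_to_cam'].round(3).tolist(),[k for k in c])
print(r.observe())
E
```

```text
pics
scene 541.8841339814296 541.8841339814296 284.4044706915069 210.96994503454007 [[-0.527, 0.85, -0.009, 0.255], [-0.516, -0.312, 0.798, 0.232], [0.676, 0.425, 0.603, -1.734], [0.0, 0.0, 0.0, 1.0]] ['img', 'depth', 'fx', 'fy', 'cx', 'cy', 'world_to_cam']
top 425.18142386091375 425.18142386091375 278.03650986431535 202.90693892033158 [[-0.009, -1.0, 0.024, 0.006], [0.994, -0.006, 0.112, -0.526], [-0.111, 0.025, 0.993, -0.826], [0.0, 0.0, 0.0, 1.0]] ['img', 'depth', 'fx', 'fy', 'cx', 'cy', 'world_to_cam']
wrist 290.3210979206871 290.3210979206871 282.5373839486721 203.96035613044867 [[0.252, -0.968, -0.002, -0.524], [0.928, 0.242, -0.284, 0.038], [0.275, 0.07, 0.959, -0.379], [0.0, 0.0, 0.0, 1.0]] ['img', 'depth', 'fx', 'fy', 'cx', 'cy', 'world_to_cam']
{'t': 0.15, 'joint_positions': array([-1.53940279e+00,  3.13300438e-01,  1.49821506e+00,  1.93731565e-06,
        1.33104861e+00, -2.23417683e-01]), 'joint_vel': array([-0.00077749, -0.00166595, -0.00347729,  0.00061417,  0.00179535,
        0.00018769]), 'effort': array([ 8.46167095e-04, -4.12371862e+01, -2.59797513e+01, -1.70343219e-04,
        3.18571343e-03, -1.15791195e-06]), 'ee_pos': array([ 0.13230656, -0.50785951,  0.2308952 ]), 'tool_rot': array([-3.75404790e-04,  7.91221203e-01, -6.11529861e-01, -3.08228592e-04]), 'force': array([-0.73358838, -0.13163758, -0.09453184]), 'wrist_torque': array([-0.00143736,  0.05494694, -0.00192124]), 'width': 0.08507662617467782}
```

View pics/top0.png

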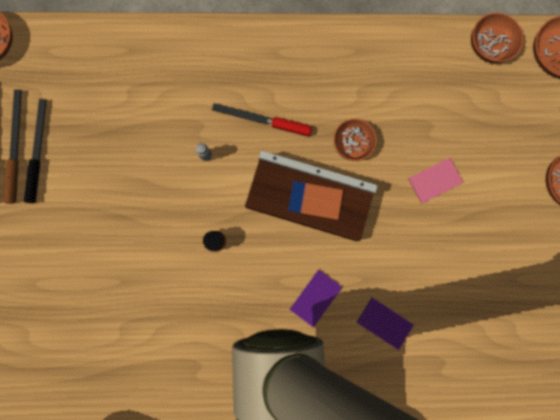

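View pics/scene0.png

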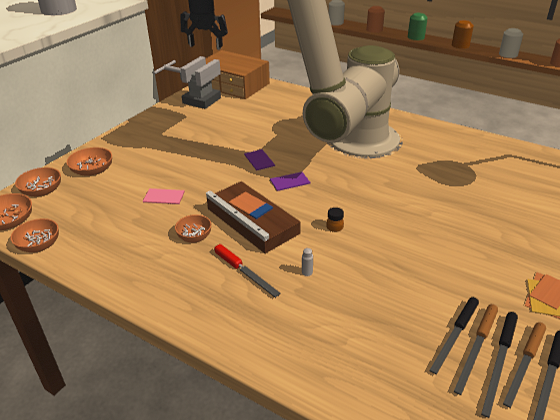

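```bash
cat > h.py <<'E'
import numpy as np,cv2
def ray(c,uv,z):
    uv=np.atleast_2d(np.asarray(uv,float)); W=np.asarray(c['world_to_cam']);R=W[:3,:3];t=W[:3,3]
    d=np.c_[(uv[:,0]-c['cx'])/c['fx'],-(uv[:,1]-c['cy'])/c['fy'],-np.ones(len(uv))]@R
    o=-R.T@t
    return o+d*((z-o[2])/d[:,2])[:,None]
def pts(c,m):
    v,u=np.nonzero(m&(c['depth']>0)); z=c['depth'][v,u]
    W=np.asarray(c['world_to_cam']);R=W[:3,:3];t=W[:3,3]
    p=np.c_[(u-c['cx'])/c['fx']*z,-(v-c['cy'])/c['fy']*z,-z]
    return (p-t)@R
def proj(c,p):
    p=np.atleast_2d(p);W=np.asarray(c['world_to_cam']);q=p@W[:3,:3].T+W[:3,3]
    return np.c_[c['cx']+c['fx']*q[:,0]/-q[:,2],c['cy']-c['fy']*q[:,1]/-q[:,2]]
E
python3 - <<'E'
import pickle,cv2,numpy as np
from h import *
c=pickle.load(open('top0.pkl','rb'));s=pickle.load(open('scene0.pkl','rb'))
a=cv2.resize(c['img'][130:270,190:400],None,fx=3,fy=3,interpolation=2)
cv2.imwrite('pics/crop.png',a[:,:,::-1])
b=cv2.resize(s['img'][170:270,190:340],None,fx=4,fy=4,interpolation=2)
cv2.imwrite('pics/crops.png',b[:,:,::-1])
for p in [(320,201),(297,197),(270,195),(318,171),(310,127),(355,138),(214,240),(204,150)]:
    print(p,c['img'][p[1],p[0]],pts(c,np.array([[ (v==p[1])and(u==p[0]) for u in range(560)] for v in range(420)])).round(4))
E
```

```text
(320, 201) [168  94  53] [[ 0.5272 -0.0807  0.0444]]
(297, 197) [27 54 98] [[ 0.5356 -0.0352  0.0436]]
(270, 195) [64 34 19] [[0.5405 0.0183 0.0392]]
(318, 171) [83 84 79] [[ 0.5858 -0.0768  0.0537]]
(310, 127) [121  27  18] [[ 0.6846 -0.0659  0.0217]]
(355, 138) [159  86  51] [[ 0.6661 -0.1631  0.0027]]
(214, 240) [22 22 23] [[0.4518 0.1276 0.0495]]
(204, 150) [111 109 103] [[0.6253 0.1457 0.0689]]
```

View pics/crop.png

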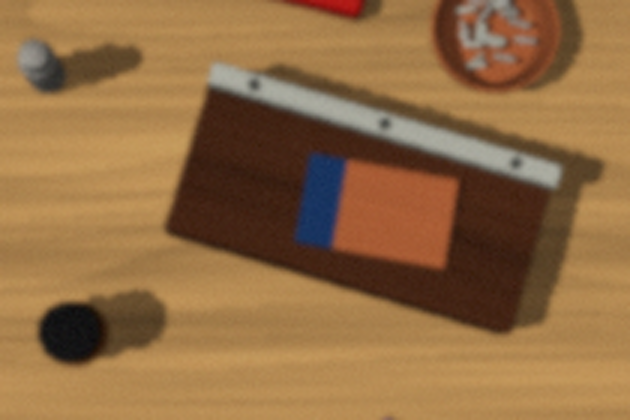

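View pics/crops.png

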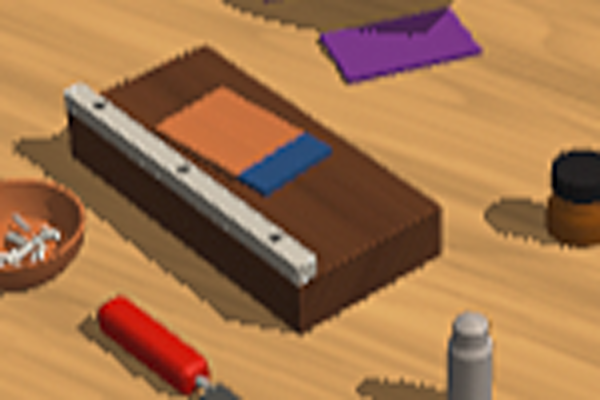

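View pics/wrist0.png

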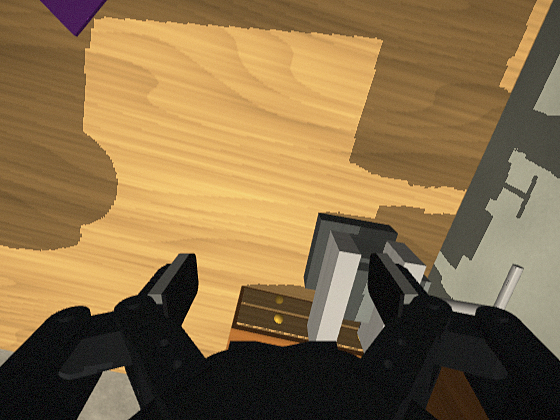

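The crop shows the copper blank on the rest at top px (320,201), with its blue end at (297,197) pointing left. Possible look-alikes are the purple plates at (317,298) and (385,323), the pink plate at (437,180), and the orange sheets at scene px (548,290). None of these has a blue end or lies on the rest, so I choose the one at (320,201). Next I measure it.

```bash
cat > meas.py <<'E'
from h import *
def big(m):
    n,l,st,_=cv2.connectedComponentsWithStats(m.astype(np.uint8)); return l==1+st[1:,4].argmax()
def fitrect(P):
    (cx,cy),(w,h),a=cv2.minAreaRect(P[:,:2].astype(np.float32)*1000); return cx,cy,w,h,a
def blank(c,z=0.045,roi=None):
    hsv=cv2.cvtColor(c['img'],cv2.COLOR_RGB2HSV).astype(int);H,S,V=hsv[...,0],hsv[...,1],hsv[...,2]
    R=np.zeros(H.shape,bool); x0,y0,x1,y1=roi; R[y0:y1,x0:x1]=1
    blue=big((H>95)&(H<125)&(S>120)&(V>45)&R)
    cop=big((H<14)&(S>130)&(V>110)&R)
    return blue,cop
def edges(c,m,z,n=4):
    k=cv2.findContours(m.astype(np.uint8),cv2.RETR_EXTERNAL,cv2.CHAIN_APPROX_NONE)[0]
    k=max(k,key=len)[:,0,:]
    P=ray(c,k,z); return fitrect(P),P
E
python3 - <<'E'
import pickle
from meas import *
for nm,roi in [('top',(280,170,360,230)),('scene',(215,180,285,230))]:
    c=pickle.load(open(nm+'0.pkl','rb'))
    b,k=blank(c,roi=roi)
    print(nm,b.sum(),k.sum(),'z',np.median(pts(c,b)[:,2]),np.median(pts(c,k)[:,2]))
    print('blue',np.round(edges(c,b,.045)[0],2));print('cop',np.round(edges(c,k,.045)[0],2))
    both=cv2.morphologyEx((b|k).astype(np.uint8),cv2.MORPH_CLOSE,np.ones((3,3)))
    print('all',np.round(edges(c,both,.045)[0],2))
    # fence top from depth
    P=pts(c,c['depth']>0); 
    f=P[(P[:,2]>.050)&(P[:,2]<.060)&(abs(P[:,0]-.57)<.09)&(abs(P[:,1]+.05)<.15)]
    print('fence z',np.median(f[:,2]),len(f),np.round(fitrect(f),2))
    l=P[(P[:,2]>.036)&(P[:,2]<.0475)&(abs(P[:,0]-.53)<.12)&(abs(P[:,1]+.05)<.16)]
    print('ledge',np.median(l[:,2]),np.round(fitrect(l),2))
E
```

```text
top 313 1149 z 0.04471867099608686 0.04460943273622107
blue [536.81 -33.51  21.21  58.5   79.73]
cop [527.22 -84.2   73.95  61.36  79.25]
all [529.58 -71.76  99.28  61.36  79.25]
fence z 0.05383730542984989 935 [586.9  -76.92 238.91  16.22  72.88]
ledge 0.040474337642536426 [532.22 -60.37 239.9  100.97  72.69]
scene 145 438 z 0.04662016953083805 0.04688903437266886
blue [537.78 -35.18  24.77  60.39  79.12]
cop [525.49 -87.66  77.26  63.14  79.55]
all [528.28 -74.15 105.37  63.6   78.67]
fence z 0.05527421526958671 472 [552.42 -68.46 246.88  88.93  72.77]
ledge 0.04245879256619428 [538.32 -63.33 245.7  119.69  73.06]
```

The top view puts the rest origin at (539.2, -62.4) mm with yaw -0.30. The blank is at rest (-6.4, -11.8), turned +0.11. The ledge comes out at 0.040 and the blank top at 0.045, and the scene view agrees to a few mm. I'll move over to the robot side of the blank.

{"op": "move_arm", "data": {
  "targets": [
    {"claw":0,"dp":[0,0,0],"twist":0.185},
    {"claw":0,"dp":[0,0,0],"twist":0.185},
    {"claw":0.4,"dp":[0,0,0],"twist":0.185},
    {"claw":0.4,"dp":[-44,-16,0],"twist":0},
    {"claw":0.4,"dp":[-44,-16,0],"twist":0},
    {"claw":0.4,"dp":[-44,-16,0],"twist":0},
    {"claw":0.4,"dp":[-44,-16,0],"twist":0},
    {"claw":0.4,"dp":[-44,-16,0],"twist":0},
    {"claw":0.4,"dp":[-44,-16,0],"twist":0},
    {"claw":0.4,"dp":[-44,-16,0],"twist":0}
  ]
}}

```text
t: 1.4
ee_pos: [0.3311, -0.2456, 0.2313]
tool_rot: [0.0, -0.593, 0.805, -0.0]
force: [0.2, -1.5, -0.8]
width: 0.0509
```

{"op": "move_arm", "data": {
  "targets": [
    {"claw":0.4,"dp":[-44,-16,0],"twist":0},
    {"claw":0.4,"dp":[-44,-16,0],"twist":0},
    {"claw":0.4,"dp":[-44,-16,0],"twist":0},
    {"claw":0.4,"dp":[-44,-16,0],"twist":0},
    {"claw":0.4,"dp":[-44,-16,0],"twist":0},
    {"claw":0.4,"dp":[0,0,0],"twist":0},
    {"claw":0.4,"dp":[0,0,0],"twist":0}
  ]
}}

```text
t: 2.28
ee_pos: [0.4715, -0.0607, 0.231]
tool_rot: [-0.0, -0.593, 0.805, 0.0]
force: [-0.1, 0.1, 0.5]
width: 0.0512
```

```bash
cat > st.py <<'E'
import numpy as np
O=np.array([539.2,-62.4]);th=-0.300
EX=np.array([np.cos(th),np.sin(th)]);EY=np.array([-np.sin(th),np.cos(th)])
def rest(p): d=np.asarray(p)[...,:2]-O; return np.stack([d@EX,d@EY],-1)
def state(r):
    o=r.observe();from scipy.spatial.transform import Rotation as Ro
    q=o['tool_rot'];M=Ro.from_quat([q[1],q[2],q[3],q[0]]).as_matrix();x=M[:,0]
    print('t',o['t'],'tcp_rest',rest(o['ee_pos']*1000).round(1),'z',round(o['ee_pos'][2]*1000,1),'yaw rel rest',round(np.arctan2(x[1],x[0])-th,3),'F',o['force'].round(1),'w',round(o['width']*1000,1),'zaxis',M[:,2].round(3))
E
python3 - <<'E'
from workcell import r
import cv2,pickle
from st import *
state(r)
for n in ['wrist']:
    c=r.camera(n); cv2.imwrite(f'pics/{n}1.png',c['img'][:,:,::-1]); pickle.dump(c,open(f'{n}1.pkl','wb'))
E
```

```text
t 2.275 tcp_rest [-65.2 -18.4] z 231.0 yaw rel rest -1.571 F [-0.1  0.1  0.5] w 51.2 zaxis [-0.001  0.    -1.   ]
```

View pics/wrist1.png

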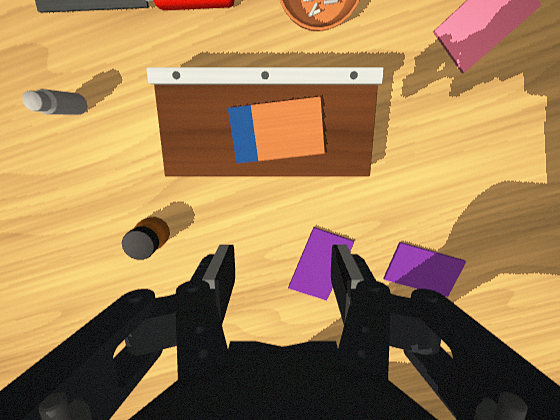

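The wrist view shows the rest square to the tool, with the blank at about (276,129), its blue end at (243,135) on the left, and the fence along row 75. I'll cross-check the measurements from this view.

```bash
cat > wm.py <<'E'
from meas import *
from st import *
def wrist(c,roi,verbose=True):
    b,k=blank(c,roi=roi)
    both=cv2.morphologyEx((b|k).astype(np.uint8),cv2.MORPH_CLOSE,np.ones((3,3)))
    print('z blank',np.median(pts(c,k)[:,2]).round(4))
    for n,m in [('blue',b),('cop',k),('all',both)]:
        f,P=edges(c,m,.045); q=cv2.boxPoints(((f[0],f[1]),(f[2],f[3]),f[4]))
        print(n,'rest c',rest([f[:2]]).round(1)[0],'size',np.round(f[2:4],1),'ang',round(f[4],2),'corners',rest(q).round(1).tolist())
def restm(c,pad=.0):
    P=pts(c,c['depth']>0);R=rest(P*1000)
    f=(P[:,2]>.050)&(P[:,2]<.058)&(abs(R[:,0]-50)<14)&(abs(R[:,1])<140)
    l=(P[:,2]>.037)&(P[:,2]<.0425)&(abs(R[:,0])<80)&(abs(R[:,1])<140)
    for n,m in [('fence',f),('ledge',l)]:
        q=R[m]; print(n,m.sum(),'z',np.median(P[m,2]).round(4),'lo',np.percentile(q,.3,0).round(1),'hi',np.percentile(q,99.7,0).round(1),np.round(fitrect(q/1000),2))
E
python3 - <<'E'
import pickle
from wm import *
c=pickle.load(open('wrist1.pkl','rb'))
wrist(c,(200,80,350,180)); restm(c)
# fence/ledge boundary by image: row edges along columns
g=cv2.cvtColor(c['img'],cv2.COLOR_RGB2GRAY).astype(float)
for u in (190,360):
    print(u,g[60:95,u].astype(int).tolist(),g[165:185,u].astype(int).tolist())
for v in (100,160): print(v,g[v,145:175].astype(int).tolist(),g[v,360:390].astype(int).tolist())
E
```

```text
z blank 0.0397
blue rest c [-11.2  25. ] size [24.3 59.5] ang 79.34 corners [[-39.4, 9.6], [19.7, 16.3], [17.0, 40.5], [-42.2, 33.7]]
cop rest c [-8.5 -9.4] size [170.5  95.8] ang 72.82 corners [[-56.4, -94.7], [39.4, -94.7], [39.4, 75.8], [-56.4, 75.8]]
all rest c [-8.5 -9.4] size [170.5  95.8] ang 72.82 corners [[-56.4, -94.7], [39.4, -94.7], [39.4, 75.8], [-56.4, 75.8]]
fence 3754 z 0.0532 lo [  41.3 -119.4] hi [ 55.7 118.5] [ 4.850e+01 -4.500e-01  1.446e+01  2.398e+02  1.000e-02]
ledge 14567 z 0.0392 lo [ -57.6 -119.4] hi [ 41.  118.6] [-8.3700e+00 -2.5000e-01  9.9090e+01  2.3977e+02  2.0000e-02]
190 [107, 113, 117, 125, 128, 128, 120, 185, 232, 233, 231, 230, 232, 235, 235, 237, 238, 235, 232, 235, 231, 236, 238, 190, 104, 75, 72, 76, 77, 79, 80, 77, 83, 73, 80] [82, 89, 87, 81, 89, 85, 84, 86, 88, 80, 73, 132, 190, 199, 198, 194, 196, 196, 197, 192]
360 [122, 118, 119, 124, 121, 122, 111, 183, 237, 241, 236, 236, 235, 233, 234, 233, 235, 235, 236, 236, 231, 233, 240, 191, 110, 82, 83, 84, 81, 90, 91, 80, 82, 83, 81] [81, 80, 79, 82, 79, 80, 82, 79, 88, 87, 71, 148, 209, 223, 220, 211, 200, 202, 202, 204]
100 [207, 207, 207, 204, 204, 204, 204, 205, 200, 206, 218, 67, 72, 82, 79, 77, 76, 78, 78, 77, 81, 79, 83, 77, 80, 79, 77, 76, 77, 82] [86, 86, 85, 84, 85, 83, 87, 81, 82, 83, 90, 85, 83, 87, 89, 80, 79, 135, 132, 130, 130, 131, 135, 128, 124, 125, 124, 123, 123, 114]
160 [213, 211, 214, 213, 213, 219, 217, 216, 217, 217, 216, 220, 219, 215, 216, 217, 218, 235, 70, 80, 76, 85, 80, 88, 83, 88, 80, 81, 85, 81] [78, 80, 77, 85, 80, 77, 81, 81, 81, 77, 75, 113, 133, 126, 123, 122, 112, 175, 174, 206, 206, 204, 204, 204, 203, 202, 205, 205, 200, 198]
```

{"op": "move_arm", "data": {
  "targets": [
    {"claw":0.4,"dp":[-8,0,30],"twist":0},
    {"claw":0.4,"dp":[0,-3,40],"twist":0},
    {"claw":0.4,"dp":[0,0,40],"twist":0},
    {"claw":0.4,"dp":[0,0,40],"twist":0},
    {"claw":0.4,"dp":[0,0,20],"twist":0},
    {"claw":0.4,"dp":[0,0,0],"twist":0}
  ]
}}

```text
t: 3.08
ee_pos: [0.4761, -0.0544, 0.0605]
tool_rot: [-0.001, -0.593, 0.805, 0.001]
force: [0.4, -0.0, 0.9]
width: 0.0513
```

Run:
```python
from workcell import r
import cv2,pickle
from st import *
state(r)
for n in ['wrist','scene']:
    c=r.camera(n); pickle.dump(c,open(f'{n}2.pkl','wb'))
    im=c['img'] if n=='wrist' else cv2.resize(c['img'][150:270,190:350],None,fx=4,fy=4,interpolation=2)
    cv2.imwrite(f'pics/{n}2.png',im[:,:,::-1])
```

```text
t 3.075 tcp_rest [-62.6 -11. ] z 60.5 yaw rel rest -1.573 F [ 0.4 -0.   0.9] w 51.3 zaxis [-0.002  0.001 -1.   ]
```

View pics/wrist2.png

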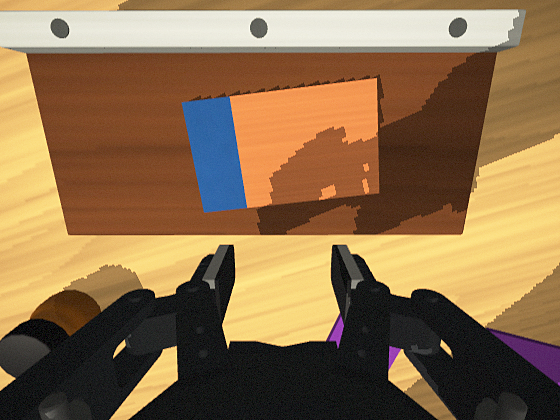

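View pics/scene2.png

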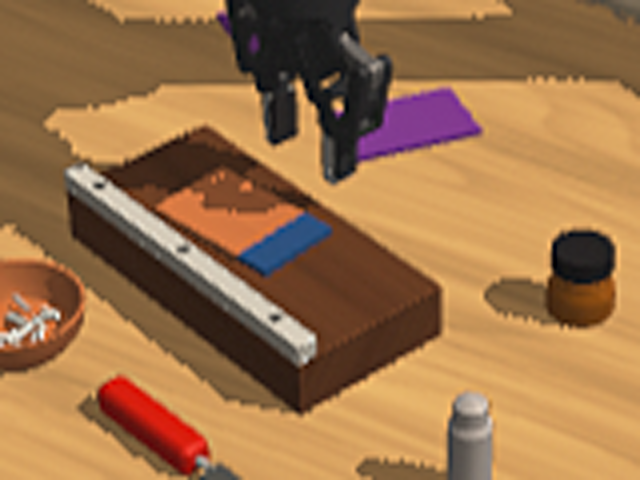

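Run:
```python
import pickle
from wm import *
for n in ['wrist','scene']:
    c=pickle.load(open(n+'2.pkl','rb'));d=c['img'].max(2)<70
    m=d&(c['depth']>0)
    if n=='scene': R=np.zeros_like(m);R[150:200,245:290]=1
    else: R=np.zeros_like(m);R[240:300,200:370]=1
    P=pts(c,m&R)*1000
    q=rest(P); k=(P[:,2]>50)&(P[:,2]<110)
    P=P[k];q=q[k]
    print(n,k.sum(),'z min pct',np.percentile(P[:,2],[0,1,3,10]).round(1))
    for s in (q[:,1]>-11,q[:,1]<-11):
        lo=s&(P[:,2]<np.percentile(P[s,2],10)+3); print('low z',P[s,2].min().round(1),'low pts x',np.percentile(q[lo,0],[2,98]).round(1),'y',np.percentile(q[lo,1],[2,98]).round(1))
```

```text
wrist 2278 z min pct [62.7 65.  66.9 71.2]
low z 62.7 low pts x [-73.5 -51.9] y [14.2 25.4]
low z 64.0 low pts x [-72.5 -52. ] y [-48.5 -36.7]
scene 164 z min pct [67.7 68.  70.2 74.2]
low z 67.7 low pts x [-67.9 -52.6] y [15.4 25.9]
low z 68.0 low pts x [-68.7 -50.8] y [-41.2 -35.9]
```

Fingertips stand about 4–5 mm behind the TCP at this opening, at tip z ≈ 65 with the TCP at 60.5. Now I lower gently and feel for the ledge.

{"op": "move_arm", "data": {
  "targets": [
    {"claw":0.4,"dp":[0,0,12],"twist":0},
    {"claw":0.4,"dp":[0,0,7],"twist":0},
    {"claw":0.4,"dp":[0,0,2],"twist":0},
    {"claw":0.4,"dp":[0,0,0],"twist":0}
  ]
}}

```text
t: 3.68
ee_pos: [0.4771, -0.0537, 0.0403]
tool_rot: [-0.0, -0.593, 0.805, 0.0]
force: [-0.4, -0.1, 0.1]
width: 0.0512
```

{"op": "move_arm", "data": {
  "targets": [
    {"claw":0.4,"dp":[0,0,1],"twist":0},
    {"claw":0.4,"dp":[0,0,0],"twist":0}
  ]
}}

```text
t: 3.92
ee_pos: [0.4771, -0.0537, 0.0394]
tool_rot: [0.0, -0.593, 0.805, -0.0]
force: [0.7, 1.2, -0.1]
width: 0.0511
```

{"op": "move_arm", "data": {
  "targets": [
    {"claw":0.4,"dp":[0,0,1],"twist":0},
    {"claw":0.4,"dp":[0,0,0],"twist":0}
  ]
}}

```text
t: 4.18
ee_pos: [0.4771, -0.0537, 0.0383]
tool_rot: [-0.0, -0.593, 0.805, -0.0]
force: [-0.3, 0.0, -0.0]
width: 0.0513
```

{"op": "move_arm", "data": {
  "targets": [
    {"claw":0.4,"dp":[0,0,1],"twist":0},
    {"claw":0.4,"dp":[0,0,0],"twist":0}
  ]
}}

```text
t: 4.42
ee_pos: [0.477, -0.0537, 0.0372]
tool_rot: [-0.0, -0.593, 0.805, 0.0]
force: [0.4, -0.4, 0.6]
width: 0.0508
```

{"op": "move_arm", "data": {
  "targets": [
    {"claw":0.4,"dp":[0,0,1],"twist":0},
    {"claw":0.4,"dp":[0,0,0],"twist":0}
  ]
}}

```text
t: 4.68
ee_pos: [0.4772, -0.0537, 0.0367]
tool_rot: [0.0, -0.593, 0.805, -0.0]
force: [-2.0, 0.6, 6.0]
width: 0.0511
```

Run:
```python
from workcell import r
import cv2,pickle
from wm import *
state(r)
for n in ['wrist','scene']:
    c=r.camera(n); pickle.dump(c,open(f'{n}3.pkl','wb'))
    im=c['img'] if n=='wrist' else cv2.resize(c['img'][150:270,190:350],None,fx=4,fy=4,interpolation=2)
    cv2.imwrite(f'pics/{n}3.png',im[:,:,::-1])
    d=c['img'].max(2)<70
    R=np.zeros_like(d)
    if n=='scene': R[150:220,245:295]=1
    else: R[240:300,200:370]=1
    P=pts(c,d&R)*1000;q=rest(P);k=(P[:,2]>35)&(P[:,2]<110)&(q[:,0]<-48);P=P[k]
    print(n,np.percentile(P[:,2],[0,1,3,10]).round(1))
```

```text
t 4.675 tcp_rest [-61.8 -10. ] z 36.7 yaw rel rest -1.571 F [-2.   0.6  6. ] w 51.1 zaxis [ 0. -0. -1.]
wrist [37.8 39.  40.1 46.7]
scene [39.1 39.4 40.1 43.2]
```

View pics/scene3.png

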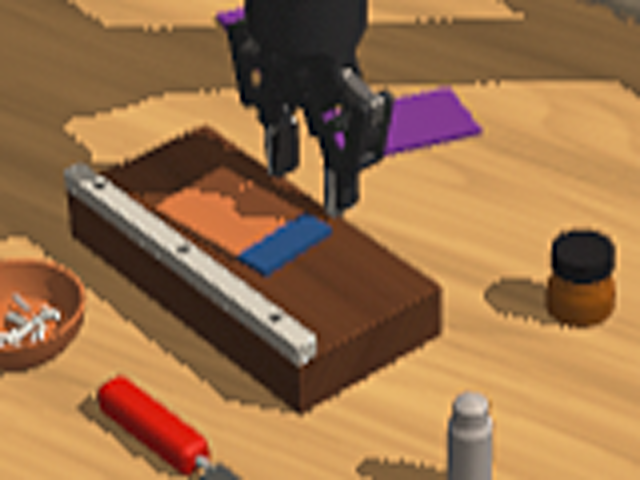

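I felt the ledge at TCP z 36.7, 6 N. I'll back off 1.5 mm, then push the blank towards the fence with both fingertips.

{"op": "move_arm", "data": {
  "targets": [
    {"claw":0.4,"dp":[0,0,-1.8],"twist":0},
    {"claw":0.4,"dp":[0,-3,0],"twist":0},
    {"claw":0.4,"dp":[0,-3,0],"twist":0},
    {"claw":0.4,"dp":[0,-3,0],"twist":0},
    {"claw":0.4,"dp":[0,-3,0],"twist":0},
    {"claw":0.4,"dp":[0,-3,0],"twist":0},
    {"claw":0.4,"dp":[0,0,0],"twist":0}
  ]
}}

```text
t: 5.65
ee_pos: [0.4916, -0.0582, 0.038]
tool_rot: [0.0, -0.593, 0.805, -0.0]
force: [-0.8, 0.2, -0.5]
width: 0.0516
```

```bash
sed -i 's/(V>110)/(V>150)/' meas.py
python3 - <<'E'
from workcell import r
import cv2,pickle
from wm import *
state(r)
c=r.camera('wrist');cv2.imwrite('pics/wrist4.png',c['img'][:,:,::-1])
E
```

```text
t 5.65 tcp_rest [-46.7 -10. ] z 38.0 yaw rel rest -1.571 F [-0.8  0.2 -0.5] w 51.6 zaxis [ 0. -0. -1.]
```

View pics/wrist4.png

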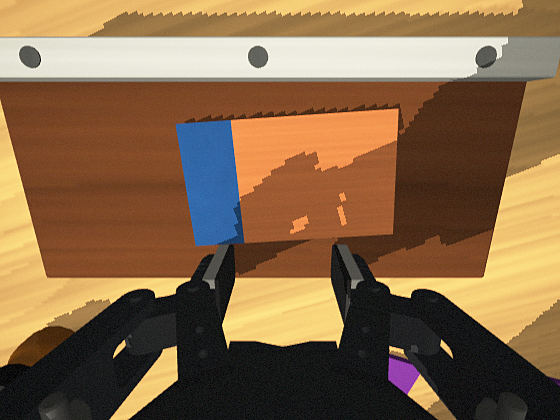

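The ink-side finger at (215,245) has reached the blank and it has already begun to turn square. The finger front is against the edge rather than on top of it. Continuing.

{"op": "move_arm", "data": {
  "targets": [
    {"claw":0.4,"dp":[0,-3,0],"twist":0},
    {"claw":0.4,"dp":[0,-3,0],"twist":0},
    {"claw":0.4,"dp":[0,-3,0],"twist":0},
    {"claw":0.4,"dp":[0,-3,0],"twist":0},
    {"claw":0.4,"dp":[0,0,0],"twist":0}
  ]
}}

```text
t: 6.32
ee_pos: [0.5033, -0.0618, 0.0381]
tool_rot: [0.0, -0.593, 0.805, -0.0]
force: [-0.2, -0.8, -0.6]
width: 0.0508
```

Run:
```python
from workcell import r
import cv2,pickle
from wm import *
state(r)
c=r.camera('wrist');cv2.imwrite('pics/wrist5.png',c['img'][:,:,::-1])
```

```text
t 6.325 tcp_rest [-34.5 -10.1] z 38.1 yaw rel rest -1.571 F [-0.2 -0.8 -0.6] w 50.8 zaxis [ 0.001 -0.    -1.   ]
```

View pics/wrist5.png

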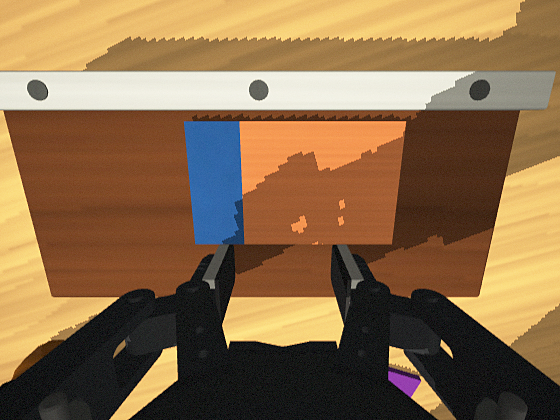

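The blank is now parallel, with about 6 mm of gap left below the fence (rows 110–121). I'll close it in small steps.

{"op": "move_arm", "data": {
  "targets": [
    {"claw":0.4,"dp":[0,-2,0],"twist":0},
    {"claw":0.4,"dp":[0,-2,0],"twist":0},
    {"claw":0.4,"dp":[0,-1,0],"twist":0},
    {"claw":0.4,"dp":[0,0,0],"twist":0}
  ]
}}

```text
t: 6.88
ee_pos: [0.5078, -0.0632, 0.0381]
tool_rot: [0.0, -0.593, 0.805, -0.0]
force: [-1.2, 0.5, 0.7]
width: 0.051
```

{"op": "move_arm", "data": {
  "targets": [
    {"claw":0.4,"dp":[0,-1,0],"twist":0},
    {"claw":0.4,"dp":[0,0,0],"twist":0}
  ]
}}

```text
t: 7.12
ee_pos: [0.5081, -0.0633, 0.038]
tool_rot: [-0.0, -0.593, 0.805, 0.001]
force: [-5.7, 0.7, 1.8]
width: 0.0514
```

{"op": "move_arm", "data": {
  "targets": [
    {"claw":0.4,"dp":[0,-0.6,0],"twist":0},
    {"claw":0.4,"dp":[0,0,0],"twist":0}
  ]
}}

```text
t: 7.38
ee_pos: [0.5082, -0.0633, 0.0379]
tool_rot: [-0.001, -0.594, 0.805, 0.001]
force: [-7.4, 2.3, 5.1]
width: 0.0513
```

The blank is seated on the fence, with the force rising to 7 N and no further travel. I'll back off, rise, turn 90° and move behind the tail.

{"op": "move_arm", "data": {
  "targets": [
    {"claw":0.4,"dp":[0,4,0],"twist":0},
    {"claw":0.4,"dp":[0,6,0],"twist":0},
    {"claw":0.4,"dp":[0,0,-40],"twist":0},
    {"claw":0.4,"dp":[0,0,-45],"twist":0},
    {"claw":0.7,"dp":[0,0,-45],"twist":0},
    {"claw":0.7,"dp":[30,0,-30],"twist":0},
    {"claw":0.7,"dp":[45,-30,0],"twist":0},
    {"claw":0.7,"dp":[0,-20,0],"twist":-0.18},
    {"claw":0.7,"dp":[0,0,0],"twist":-0.18},
    {"claw":0.7,"dp":[0,0,0],"twist":-0.18}
  ]
}}

```text
t: 8.62
ee_pos: [0.5253, -0.1473, 0.1979]
tool_rot: [-0.0, 0.788, -0.615, 0.0]
force: [0.6, 0.2, 0.3]
width: 0.0253
```

{"op": "move_arm", "data": {
  "targets": [
    {"claw":0.7,"dp":[0,0,0],"twist":-0.18},
    {"claw":0.7,"dp":[0,0,0],"twist":-0.18},
    {"claw":0.7,"dp":[0,0,0],"twist":-0.18},
    {"claw":0.7,"dp":[0,0,0],"twist":-0.18},
    {"claw":0.7,"dp":[0,0,0],"twist":-0.18},
    {"claw":0.7,"dp":[0,0,0],"twist":-0.131},
    {"claw":0.7,"dp":[0,0,0],"twist":0}
  ]
}}

```text
t: 9.5
ee_pos: [0.5252, -0.1471, 0.1981]
tool_rot: [0.0, 0.989, -0.15, 0.0]
force: [-0.5, 0.8, 0.4]
width: 0.0259
```

Run:
```python
from workcell import r
import cv2,pickle
from wm import *
state(r)
for n in ('wrist','top'):
    c=r.camera(n);cv2.imwrite(f'pics/{n}6.png',c['img'][:,:,::-1]);pickle.dump(c,open(f'{n}6.pkl','wb'))
```

```text
t 9.5 tcp_rest [ 11.6 -85.1] z 198.1 yaw rel rest -0.001 F [-0.5  0.8  0.4] w 25.9 zaxis [ 0. -0. -1.]
```

View pics/wrist6.png

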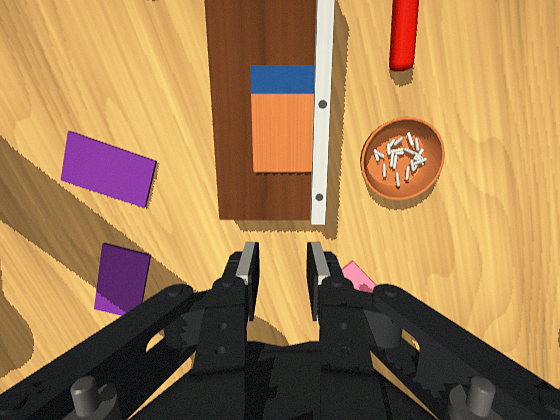

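View pics/top6.png

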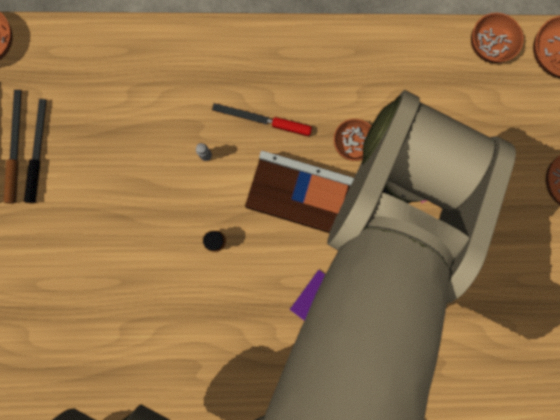

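The wrist view shows the blank flush along the fence, with its right side at col 313, tail at row 172 and ink line at row 94. Measuring it.

Run:
```python
import pickle
from wm import *
c=pickle.load(open('wrist6.pkl','rb'))
wrist(c,(235,50,314,185)); restm(c)
```

```text
z blank 0.0442
blue rest c [10.5 21.9] size [22.6 59.3] ang 72.75 corners [[-19.2, 10.7], [40.1, 10.6], [40.1, 33.2], [-19.2, 33.3]]
cop rest c [ 10.6 -28.2] size [74.1 60.1] ang 72.75 corners [[-19.5, -65.2], [40.6, -65.2], [40.7, 8.8], [-19.4, 8.9]]
all rest c [ 10.6 -16. ] size [98.5 60.1] ang 72.75 corners [[-19.5, -65.2], [40.6, -65.2], [40.7, 33.2], [-19.4, 33.3]]
fence 3599 z 0.0532 lo [  40.5 -118.6] hi [55.6 83.2] [ 48.08 -17.71  15.23 202.9    0.  ]
ledge 15757 z 0.0393 lo [ -58.9 -119.4] hi [40.5 88.2] [ -9.34 -15.67 208.98 100.28  90.  ]
```

{"op": "move_arm", "data": {
  "targets": [
    {"claw":0.7,"dp":[-2,0,40],"twist":0},
    {"claw":0.7,"dp":[0,0,40],"twist":0},
    {"claw":0.7,"dp":[0,0,40],"twist":0},
    {"claw":0.7,"dp":[0,0,25],"twist":0},
    {"claw":0.7,"dp":[0,0,8],"twist":0},
    {"claw":0.7,"dp":[0,0,2],"twist":0},
    {"claw":0.7,"dp":[0,0,0],"twist":0}
  ]
}}

```text
t: 10.48
ee_pos: [0.5238, -0.1467, 0.044]
tool_rot: [0.0, 0.989, -0.15, 0.001]
force: [0.1, -0.8, 0.2]
width: 0.0255
```

{"op": "move_arm", "data": {
  "targets": [
    {"claw":0.7,"dp":[0,0,1],"twist":0},
    {"claw":0.7,"dp":[0,0,0],"twist":0}
  ]
}}

```text
t: 10.72
ee_pos: [0.5235, -0.1466, 0.0425]
tool_rot: [0.0, 0.989, -0.149, 0.0]
force: [-1.3, -0.2, 0.8]
width: 0.0255
```

{"op": "move_arm", "data": {
  "targets": [
    {"claw":0.7,"dp":[0,0,1],"twist":0},
    {"claw":0.7,"dp":[0,0,0],"twist":0}
  ]
}}

```text
t: 10.98
ee_pos: [0.5233, -0.1465, 0.0411]
tool_rot: [-0.0, 0.989, -0.149, -0.0]
force: [0.4, 0.9, -0.4]
width: 0.0257
```

{"op": "move_arm", "data": {
  "targets": [
    {"claw":0.7,"dp":[0,0,1],"twist":0},
    {"claw":0.7,"dp":[0,0,0],"twist":0}
  ]
}}

```text
t: 11.22
ee_pos: [0.5233, -0.1465, 0.04]
tool_rot: [-0.0, 0.989, -0.149, -0.0]
force: [-0.0, 0.3, 0.1]
width: 0.0256
```

{"op": "move_arm", "data": {
  "targets": [
    {"claw":0.7,"dp":[0,0,1],"twist":0},
    {"claw":0.7,"dp":[0,0,0],"twist":0}
  ]
}}

```text
t: 11.48
ee_pos: [0.5234, -0.1465, 0.0399]
tool_rot: [0.0, 0.989, -0.149, 0.0]
force: [-3.2, 1.2, 8.2]
width: 0.0256
```

{"op": "move_arm", "data": {
  "targets": [
    {"claw":0.7,"dp":[0,0,0.6],"twist":0},
    {"claw":0.7,"dp":[0,0,0],"twist":0}
  ]
}}

```text
t: 11.72
ee_pos: [0.5234, -0.1465, 0.0399]
tool_rot: [0.0, 0.989, -0.149, 0.0]
force: [-5.8, 2.5, 15.3]
width: 0.0261
```

The ledge is felt at TCP z 40.0. I'll raise the hand 1.5 mm clear of it and push along the fence, leaving the last ~10 mm for after a look.

{"op": "move_arm", "data": {
  "targets": [
    {"claw":0.7,"dp":[0,0,-3],"twist":0},
    {"claw":0.7,"dp":[0,-5,0],"twist":0},
    {"claw":0.7,"dp":[0,-5,0],"twist":0},
    {"claw":0.7,"dp":[0,-5,0],"twist":0},
    {"claw":0.7,"dp":[0,-5,0],"twist":0},
    {"claw":0.7,"dp":[0,-5,0],"twist":0},
    {"claw":0.7,"dp":[0,-5,0],"twist":0},
    {"claw":0.7,"dp":[0,0,0],"twist":0}
  ]
}}

```text
t: 12.72
ee_pos: [0.5323, -0.1174, 0.0415]
tool_rot: [-0.0, 0.989, -0.149, 0.0]
force: [0.6, -0.3, -1.1]
width: 0.0257
```

Run:
```python
from workcell import r
import cv2,pickle
from wm import *
state(r)
c=r.camera('wrist');cv2.imwrite(f'pics/wrist7.png',c['img'][:,:,::-1])
```

```text
t 12.725 tcp_rest [  9.7 -54.6] z 41.5 yaw rel rest 0.0 F [ 0.6 -0.3 -1.1] w 25.7 zaxis [ 0.  0. -1.]
```

View pics/wrist7.png

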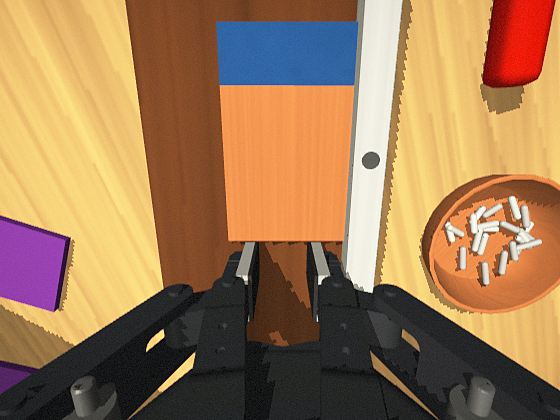

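The blank is still square and flush, with its tail edge at row 241 just ahead of the fingertips. Continuing.

{"op": "move_arm", "data": {
  "targets": [
    {"claw":0.7,"dp":[0,-5,0],"twist":0},
    {"claw":0.7,"dp":[0,-5,0],"twist":0},
    {"claw":0.7,"dp":[0,-5,0],"twist":0},
    {"claw":0.7,"dp":[0,-5,0],"twist":0},
    {"claw":0.7,"dp":[0,-5,0],"twist":0},
    {"claw":0.7,"dp":[0,-5,0],"twist":0},
    {"claw":0.7,"dp":[0,-5,0],"twist":0},
    {"claw":0.7,"dp":[0,-5,0],"twist":0},
    {"claw":0.7,"dp":[0,0,0],"twist":0}
  ]
}}

```text
t: 13.9
ee_pos: [0.5441, -0.0791, 0.0414]
tool_rot: [-0.0, 0.989, -0.149, -0.0]
force: [-0.4, 0.1, -0.7]
width: 0.0256
```

{"op": "move_arm", "data": {
  "targets": [
    {"claw":0.7,"dp":[0,-5,0],"twist":0},
    {"claw":0.7,"dp":[0,-5,0],"twist":0},
    {"claw":0.7,"dp":[0,-5,0],"twist":0},
    {"claw":0.7,"dp":[0,-5,0],"twist":0},
    {"claw":0.7,"dp":[0,-5,0],"twist":0},
    {"claw":0.7,"dp":[0,-5,0],"twist":0},
    {"claw":0.7,"dp":[0,-5,0],"twist":0},
    {"claw":0.7,"dp":[0,-3,0],"twist":0},
    {"claw":0.7,"dp":[0,0,0],"twist":0}
  ]
}}

```text
t: 15.02
ee_pos: [0.5553, -0.043, 0.0415]
tool_rot: [-0.0, 0.989, -0.149, 0.0]
force: [0.4, -0.6, -0.4]
width: 0.0258
```

Run:
```python
from workcell import r
import cv2,pickle
from wm import *
state(r)
for n in ('wrist','scene','top'):
    c=r.camera(n);pickle.dump(c,open(f'{n}8.pkl','wb'))
    im=c['img'] if n=='wrist' else cv2.resize(c['img'][150:270,190:350],None,fx=4,fy=4,interpolation=2)
    cv2.imwrite(f'pics/{n}8.png',im[:,:,::-1])
```

```text
t 15.025 tcp_rest [ 9.7 23.3] z 41.5 yaw rel rest 0.0 F [ 0.4 -0.6 -0.4] w 25.8 zaxis [ 0.  0. -1.]
```

View pics/wrist8.png

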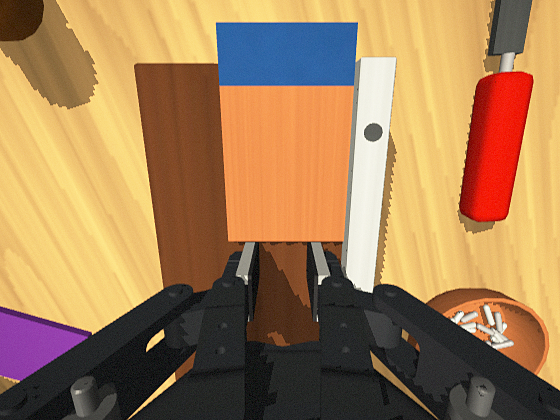

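View pics/scene8.png

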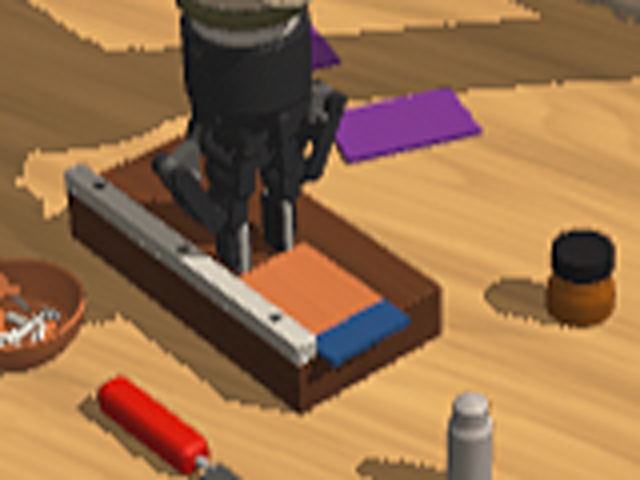

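View pics/top8.png

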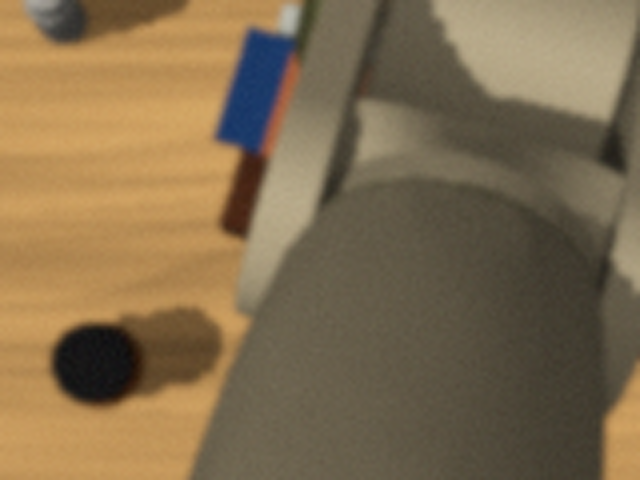

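The wrist view shows the ink line at row 85, the wood end at row 64, and the blank still flush (col 356). Computing what is left.

```bash
cat > fin.py <<'E'
from wm import *
def gap(c,roi,colw,cols,rows):
    b,k=blank(c,roi=roi)
    P=rest(ray(c,[(u,np.nonzero(b[:,u])[0].max()+.5) for u in cols if b[:,u].any()],.045)*1000)
    print('ink y',np.median(P[:,1]).round(1),'std',P[:,1].std().round(2), 'slope',np.polyfit(P[:,0],P[:,1],1)[0].round(3))
    g=cv2.GaussianBlur(cv2.cvtColor(c['img'],cv2.COLOR_RGB2GRAY),(3,3),0).astype(float)
    e=[(u,rows[0]+.5+np.abs(np.diff(g[rows[0]:rows[1],u])).argmax()) for u in colw]
    Q=rest(ray(c,e,.04)*1000); print('wood end y',np.median(Q[:,1]).round(1),Q[:,1].std().round(2), 'TO GO',(np.median(Q[:,1])-np.median(P[:,1])).round(1))
E
python3 - <<'E'
import pickle
from fin import *
c=pickle.load(open('wrist8.pkl','rb'))
gap(c,(205,15,360,240),range(145,210,3),range(230,345,5),(45,85))
E
```

```text
ink y 109.5 std 0.01 slope 0.0
wood end y 119.2 0.0 TO GO 9.7
```

{"op": "move_arm", "data": {
  "targets": [
    {"claw":0.7,"dp":[0,-3,0],"twist":0},
    {"claw":0.7,"dp":[0,-3,0],"twist":0},
    {"claw":0.7,"dp":[0,-2,0],"twist":0},
    {"claw":0.7,"dp":[0,-2,0],"twist":0},
    {"claw":0.7,"dp":[0,0,0],"twist":0}
  ]
}}

```text
t: 15.8
ee_pos: [0.5582, -0.0336, 0.0415]
tool_rot: [-0.0, 0.989, -0.149, 0.0]
force: [-1.0, -0.8, 0.8]
width: 0.0257
```

Run:
```python
from workcell import r
import cv2,pickle
from fin import *
state(r)
c=r.camera('wrist');pickle.dump(c,open('wrist9.pkl','wb'));cv2.imwrite('pics/wrist9.png',c['img'][:,:,::-1])
gap(c,(205,15,360,240),range(145,210,3),range(230,345,5),(65,110))
```

```text
t 15.8 tcp_rest [ 9.7 33.2] z 41.5 yaw rel rest 0.0 F [-1.  -0.8  0.8] w 25.7 zaxis [ 0.  0. -1.]
ink y 119.0 std 0.0 slope 0.0
wood end y 119.1 0.0 TO GO 0.1
```

View pics/wrist9.png

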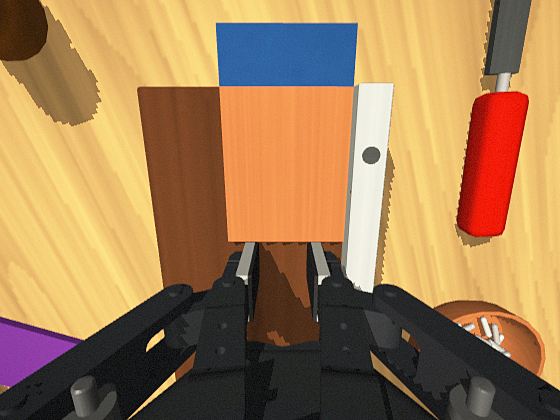

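The ink line is level with the wood edge (row 86). Now I back off, lift away and check from clear views.

{"op": "move_arm", "data": {
  "targets": [
    {"claw":0.7,"dp":[0,5,0],"twist":0},
    {"claw":0.7,"dp":[0,10,0],"twist":0},
    {"claw":0.7,"dp":[0,0,-30],"twist":0},
    {"claw":0.7,"dp":[0,0,-50],"twist":0},
    {"claw":0.7,"dp":[0,10,-50],"twist":0},
    {"claw":0.7,"dp":[0,0,-40],"twist":0},
    {"claw":0.7,"dp":[0,0,0],"twist":0}
  ]
}}

```text
t: 16.73
ee_pos: [0.5517, -0.0587, 0.2145]
tool_rot: [0.001, 0.989, -0.15, 0.003]
force: [-0.1, 0.2, -0.4]
width: 0.0255
```

Run:
```python
from workcell import r
import cv2,pickle
from fin import *
state(r)
c=r.camera('wrist');pickle.dump(c,open('wrist10.pkl','wb'));cv2.imwrite('pics/wrist10.png',c['img'][:,:,::-1])
restm(c)
```

```text
t 16.725 tcp_rest [10.8  7.3] z 214.5 yaw rel rest -0.001 F [-0.1  0.2 -0.4] w 25.5 zaxis [ 0.006 -0.002 -1.   ]
fence 2446 z 0.0532 lo [ 40.5 -54.6] hi [ 55.6 119.9] [4.8120e+01 4.5000e-01 1.5280e+01 2.3917e+02 2.0000e-02]
ledge 13016 z 0.0392 lo [ -58.9 -118.1] hi [ 40.4 120. ] [-9.2900e+00  9.9800e+00  1.0015e+02  2.5863e+02  2.0000e-02]
```

{"op": "move_arm", "data": {
  "targets": [
    {"claw":0.7,"dp":[-20,50,0],"twist":0},
    {"claw":0.7,"dp":[-20,50,0],"twist":0},
    {"claw":0.7,"dp":[-20,50,0],"twist":0},
    {"claw":0.7,"dp":[-20,50,0],"twist":0},
    {"claw":0.7,"dp":[-20,50,0],"twist":0},
    {"claw":0.7,"dp":[-20,50,0],"twist":0},
    {"claw":0.7,"dp":[-20,50,0],"twist":0},
    {"claw":0.7,"dp":[0,0,0],"twist":0},
    {"claw":0.7,"dp":[0,0,0],"twist":0}
  ]
}}

```text
t: 17.9
ee_pos: [0.3134, -0.3501, 0.2104]
tool_rot: [-0.001, 0.989, -0.15, -0.001]
force: [0.2, -0.5, -0.7]
width: 0.0254
```

Run:
```python
from workcell import r
import cv2,pickle
from fin import *
state(r)
for n in ('scene','top'):
    c=r.camera(n);pickle.dump(c,open(f'{n}11.pkl','wb'))
    cv2.imwrite(f'pics/{n}11.png',c['img'][:,:,::-1])
```

```text
t 17.9 tcp_rest [-130.7 -341.6] z 210.4 yaw rel rest -0.0 F [ 0.2 -0.5 -0.7] w 25.4 zaxis [-0.001  0.002 -1.   ]
```

View pics/wrist10.png

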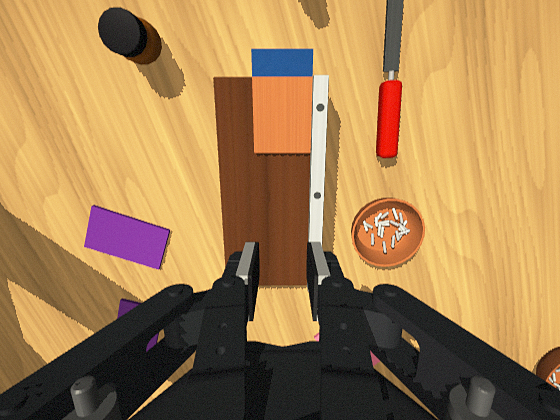

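View pics/top11.png

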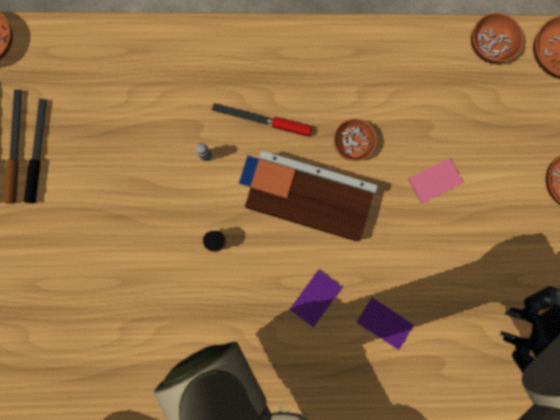

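The hand is clear, and the top view shows the blue overhanging at (250,172) with the other things where they were. I'll do a numeric check of the fence gap and the ink line.

Run:
```python
import pickle
from fin import *
c=pickle.load(open('wrist10.pkl','rb'))
wrist(c,(235,40,316,165))
gap(c,(235,40,316,165),range(220,250,2),range(258,308,4),(65,92))
g=c['img'].astype(int)
for v in (90,120,148):
    print(v,g[v,303:328].tolist()[::1])
    for u in (309,311,313,315): print(u,'z.04',rest(ray(c,[(u+.5,v)],.04)*1000)[0].round(1),'z.045',rest(ray(c,[(u+.5,v)],.045)*1000)[0].round(1))
t=pickle.load(open('top11.pkl','rb'));t0=pickle.load(open('top0.pkl','rb'))
wrist(t,(230,145,310,205))
a=cv2.resize(t['img'][130:220,220:340],None,fx=6,fy=6,interpolation=2);cv2.imwrite('pics/tc.png',a[:,:,::-1])
d=np.abs(t['img'].astype(int)-t0['img']).sum(2)
for n,(x,y) in dict(jar=(214,240),punch=(204,150),file=(265,118),dish=(355,138)).items(): print(n,d[y-20:y+20,x-20:x+20].mean().round(1),d[y-20:y+20,x-20:x+20].max())
```

```text
z blank 0.0443
blue rest c [ 10.6 131.6] size [23.2 59.3] ang 72.83 corners [[-19.0, 120.0], [40.3, 120.0], [40.3, 143.2], [-19.0, 143.1]]
cop rest c [10.4 81.4] size [73.6 60.1] ang 72.76 corners [[-19.7, 44.6], [40.5, 44.6], [40.5, 118.2], [-19.6, 118.2]]
all rest c [10.4 93.9] size [98.6 60.1] ang 72.76 corners [[-19.7, 44.6], [40.5, 44.6], [40.5, 143.2], [-19.6, 143.2]]
ink y 119.5 std 0.0 slope 0.0
wood end y 119.2 0.0 TO GO -0.3
90 [[234, 136, 70], [238, 143, 79], [237, 145, 74], [237, 141, 73], [238, 141, 73], [235, 140, 77], [233, 143, 78], [234, 136, 70], [252, 146, 76], [147, 120, 99], [192, 197, 181], [238, 238, 228], [235, 233, 221], [233, 232, 219], [232, 229, 219], [234, 232, 221], [235, 233, 221], [237, 234, 223], [235, 235, 222], [238, 237, 226], [238, 236, 224], [231, 231, 216], [233, 231, 220], [234, 232, 222], [246, 252, 246]]
309 z.04 [ 38.7 106.6] z.045 [ 38.2 106.1]
311 z.04 [ 40.7 106.6] z.045 [ 40.2 106.1]
313 z.04 [ 42.8 106.6] z.045 [ 42.2 106.1]
315 z.04 [ 44.8 106.6] z.045 [ 44.2 106.1]
120 [[235, 145, 74], [240, 146, 80], [229, 136, 70], [234, 135, 70], [
[... 801 characters left out ...]
], [231, 230, 217], [228, 226, 212], [233, 233, 221], [238, 237, 225], [233, 238, 228], [154, 113, 60], [154, 116, 67]]
309 z.04 [40.2 48.3] z.045 [39.7 48.7]
311 z.04 [42.3 48.3] z.045 [41.8 48.7]
313 z.04 [44.5 48.3] z.045 [43.9 48.7]
315 z.04 [46.6 48.3] z.045 [46.1 48.7]
z blank 0.0448
blue rest c [ 11.1 132.5] size [19.2 54.5] ang 73.69 corners [[-16.0, 122.4], [38.5, 123.3], [38.2, 142.5], [-16.3, 141.6]]
cop rest c [11.5 82.3] size [71.1 56.7] ang 72.81 corners [[-16.9, 46.8], [39.8, 46.8], [39.8, 117.9], [-16.9, 117.9]]
all rest c [11.5 94.4] size [95.2 56.7] ang 72.81 corners [[-16.9, 46.8], [39.8, 46.8], [39.8, 142.0], [-16.9, 142.0]]
jar 6.0 30
punch 5.7 25
file 5.5 21
dish 5.8 22
```

View pics/tc.png

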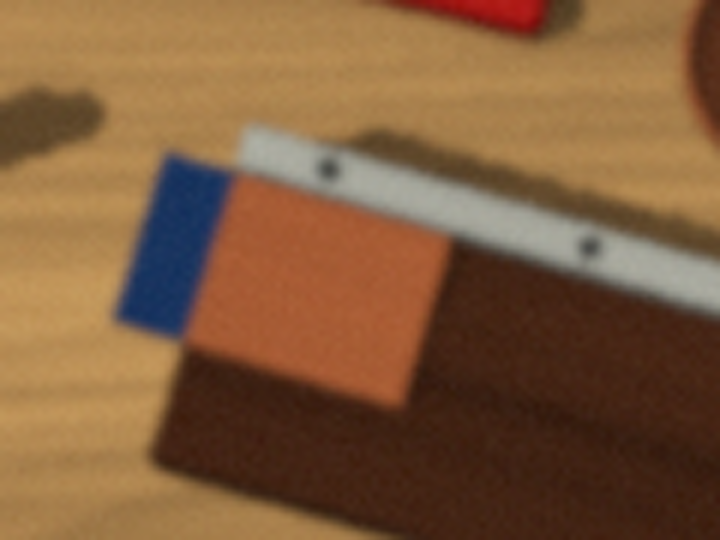

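```bash
python3 -c "
from workcell import r
print(r.finish_job())"
```

```text
the job is handed in; nothing more can be done
None
```

The copper blank is flat against the fence with its ink line level with the open end of the rest, and the job is handed in. The robot clock stood at 17.9 s at the last reading, with the hand well clear. I squared the blank and pushed it onto the fence with two partly open fingertips, feeling a stop at about 7 N. I then pushed it 110 mm along from its tail.

**Last checks:**
- **Ink line:** level with the wood edge to within 0.3 mm in the wrist view, measured after the hand was withdrawn.
- **Fence:** the blank lies parallel to it to about 0.1°, with a gap of about 1 mm or less.
- **Height:** the top face read 0.044–0.045 m at the end, so the blank is flat on the ledge.
- **Other things:** the top picture shows no change at the dish, punch, file or jar from the first picture to the last.

**Disagreements:**
- The wrist view puts both the fence face and the blank 1–2 mm nearer the robot than my frame for the rest, within the camera calibration.
- The top-view colour mask was blurred and read the blank about 4 mm short in length and 3 mm in width, so I relied on the wrist view for the gaps.
- The scene camera read heights about 2 mm too high.

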